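# Open the cyclone bin and park its cap on the saucer

### The job

Open the clear cyclone bin for its filter change: press its red release tab down until the latch has let go of the cap and only then lift the yellow cap off by its knob. Set the cap down gently, knob up, in the middle of the white saucer and let go of it, leaving the latch open and everything else on the counter where it is.

Things in the scene. Friction and masses are not known exactly. Their poses are not given: they have to be found in the camera images.
- bin: transparent round bin, bolted to the counter on a dark steel foot (140 mm across, 8 mm thick). Bin wall 110 mm outside and 102 mm inside diameter, rim 130 mm above the counter. Origin at the centre of the foot's underside, on the bin's axis; z up; the red latch is on its -x side, in its x-z plane. A grey cone inside is for looks.
- latch (a joint): red rocking latch on the bin's -x side; angle in rad, 0 closed, 0.55 its stop. Level pivot along the bin's y at x = -70, z = 108 mm of the bin. Closed, a claw 20 mm wide rises to z = 146 mm and hooks over the cap's edge in to x = -50 mm. Pressing its tab down (about 4 N, held by friction, no spring) tilts the claw out: clear of the cap from 0.3, open from 0.35; it stays where left.
- latch_tab (a point): point on the top face of the red latch tab where to press down; the tab is 26 mm (radial) by 40 mm there. When closed it is 118 mm from the bin's axis along the bin's -x and 111 mm above the counter; it moves with the tab and sinks about 22 mm at 0.5 rad.
- cap: loose yellow cap, 140 g or so. Origin at the centre of its underside, z up through the knob. From below: plug 92 mm diameter, 8 mm high; flange 116 mm diameter, from 8 to 16 mm; neck 18 mm diameter; knob 30 mm diameter, from 20 to 46 mm. It sits on the bin's rim by its flange (origin 122 mm above the counter) with the plug hanging 5 mm loose in the bin.
- cap_knob (a point): point on the cap's axis 34 mm above its origin, inside the knob: where to grasp it (30 mm wide, round)
- saucer: loose white ceramic saucer, 170 mm across, 17 mm high, 300 g. Origin at the centre of its underside; its flat inner floor is 5 mm above it and about 120 mm across.
- cassette0: blue slim filter cassette lying flat on the counter, 60 x 120 x 16 mm, origin at the centre of its underside; leave alone
- cassette1: grey slim filter cassette, like the blue ones; leave alone
- cassette2: second blue slim filter cassette; leave alone
- spudger: black plastic spudger lying flat along its x, about 127 mm long, 14 mm wide, 6 mm thick, origin under its handle's centre; leave alone
- brush: hand brush lying on the robot's right; leave alone
- jar: glass jar with steel cap, 64 mm diameter, 90 mm high, on the robot's left, origin at the centre of its underside; leave alone

How it is judged (in metres and radians):
On the way, in this order (a step that is already met when the one before it is completed fails the run):
1. the latch is pressed open (past 0.35 rad) while the cap still sits on the bin (value of joint latch above 0.35 rad and z of cap in the frame of bin below 0.126 m and horizontal distance between cap and bin below 0.012 m), for 0.2 s.
2. the cap is held by the fingers, its underside more than 10 mm above the bin's rim, level within 0.35 rad (z of cap in the frame of bin above 0.14 m and angle between cap's own z axis and vertical below 0.35 rad and contact force between the fingers and cap above 0.3 N), for 0.1 s.
At the end, for the whole second after the job is handed in: The latch is open (past 0.35 rad); the cap rests flat and knob up on the saucer's floor, its axis within 15 mm of the saucer's centre, level within 0.08 rad, at rest and released; the saucer is upright and within 40 mm of where it was; all else stands where it was (value of joint latch above 0.35 rad and horizontal distance between cap and saucer below 0.015 m and z of cap in the frame of saucer between 0.002 and 0.009 m and angle between the z axis of cap and the z axis of saucer, either way round below 0.06 rad and angle between cap's own z axis and vertical below 0.08 rad and angle between saucer's own z axis and vertical below 0.05 rad and distance of saucer from where it was at the start of the episode below 0.04 m and linear speed of cap below 0.02 m/s); the robot touches nothing.
It fails at once if the cap is forced up (more than 6 mm) while the latch is still below 0.2 rad (value of joint latch below 0.2 rad and z of cap in the frame of bin above 0.128 m and horizontal distance between cap and bin below 0.05 m).
It fails at once if the cap is let go away from the bin with its underside more than 25 mm above the counter (dropped) (horizontal distance between cap and bin above 0.06 m and height (world z) of cap above 0.025 m and contact force between the fingers and cap below 0.01 N).
It fails at once if the cap is pressed or knocked against the saucer with more than 30 N (contact force between cap and saucer above 30 N).
It fails at once if a bystander (cassette, spudger, brush, jar) is shifted more than 25 mm (distance of any of cassette0, cassette1, cassette2, spudger, brush, jar from where it was at the start of the episode above 0.025 m).
It also fails if it takes over 53 s, if anything falls off the work surface, if the arm or the gripper's body presses on something with over 40 N, if the wrist force passes 120 N, or if a joint passes its speed limit or range.

### The arm

A 6-joint arm with a two-finger parallel gripper is mounted at the origin on the work surface. World frame = base frame: x ahead of the robot, y to its left, z up, the work surface at z = 0. Lengths are in mm, angles in rad, forces in N, time in s.
With the tool pointing down it reaches from about 350 to 875 mm from the base axis. Payload 4.2 kg.
Tool frame: the origin (TCP) lies between the finger pads; the fingertips stand 17 mm ahead of it and the grasp point (between the pads) lies 2 mm behind it; z points along the fingers, y is the line along which they close (so a half turn about z gives the same grasp; the last joint's range is limited). The gripper opens to 85 mm and grips with 20 to 120 N. Pads are 22 mm wide; open, the fingers measure 114 mm over their backs; the gripper's body (76 mm by 85 mm) begins 54 mm behind the grasp point. The pads swing forward as they close: fully open they stand 13 mm farther back than shut.
Start: joints at [0.259, 0.385, 0.008, 0, -1.194, -0.259], TCP at [624.979, 0.025, 248.312] pointing down, gripper open.
Joint ranges: [-3.14, 3.14], [-1.21, 2.06], [-1.07, 1.41], [-3.16, 2.05], [-2.99, -0.16], [-3.1, 3.1]. Speed limits (rad/s): [2.79, 2.79, 3.14, 3.14, 3.14, 3.14].

### API

Orientations are given as a unit quaternion [x, y, z, w].
In Python, from bench import arm, vision, job, read_state gives the robot as it stands (arm), with the cameras (vision), the job (job) and the readings as plain functions.
- The arm moves only by the tool jog_arm, called after "Call:" as name(argument=value, ...), one argument or row to a line, values as JSON. Schema: {"type":"object","properties":{"moves":{"type":"string"},"finger_gap":{"type":"number"},"only":{"type":"string"},"quiet":{"type":"boolean"},"lines":{"type":"string"}},"required":["moves"],"additionalProperties":false}. moves is a string of 1 to 10 rows, parted by a bar, with the numbers parted by spaces; each row has 6 numbers: dx, dy, dz in shares of 600 mm (1.0 is 600 mm), then a rotation vector rx, ry, rz in fractions of the full range, 1 being pi/2 rad; each row is the pose to reach, as a shift and turn from the pose commanded when the call began, along the tool's axes at that moment; what a row does not reach only later rows make up. A row lasts 1/10 s, in which the tool goes at most 50 mm and 0.15 rad, less where a joint would pass 70% of its speed; a pose out of reach is approached as far as the arm can. finger_gap is the finger opening in mm, set as the call begins (left out keeps the last). The fingers move at their own pace and stop on an object; the grip force is fixed at half the most. Time passes only in rows, so rows that do not move let the fingers close. The tool returns the time, the measured TCP pose, the force, the opening and the grip force at its end. only (a regular expression) keeps the lines of the reply that match it, lines (a string "A,B") keeps lines A to B, and quiet returns only ok. A shift or turn number past 1, either way, is cut back to 1. Input that does not fit is refused with a message, and nothing moves.
- read_state(): the state, without advancing time (a new reading comes with each control period).
- vision.get_image(name): name is "scene" or "side" or "wrist"; returns the picture (420x560x3 uint8, blue, green, red); there is no depth.
- vision.get_calibration(name): a dict with "K" (3x3 intrinsics, pixels), "rvec" (rotation vector, rad) and "tvec" (3), from world to camera coordinates, as OpenCV has them. Camera axes: x right, y down, z forward; pixel columns grow to the right and rows downward; lengths in mm; the calibration is good to about 2 mm. A picture is of the moment at which its call begins: read the wrist's pose just before it. get_calibration takes no time and is no camera call; for the wrist camera it gives the pose at the moment of the call.
- job.job_done(): hands the job in; it is judged then, once.
The state is a dict: "clock": time; "joints": joint angles; "joint_vel": joint speeds; "joint_efforts": joint torques, N m; "position": TCP position; "ee_rot": TCP orientation; "contact_force": force on the tool from outside, world axes, zero at the start; "wrist_torque": the same for the moment, N m; "gripper_width": finger opening in mm; "grasp_force": force on a finger pad.
Only numpy, scipy, OpenCV 4.12 (cv2) and the standard library are available. Lean on these libraries where they do the work, as an engineer would, in place of code of your own. Each camera call takes 0.05 s, during which the arm holds its last target. There are 200 camera calls.

## Working session

There is one attempt and no reset: what is moved stays moved. The work goes in short steps, Python scripts to look and compute and a tool call to move; the robot and the scene stay as the last step left them, time stands still between calls to the robot, and variables do not carry over. Pictures are saved under pics/ and viewed, at most 12 in all, crops included, and the job is handed in when it is done.

```bash
ls; mkdir -p pics
```

Create h.py:
```python
import numpy as np, cv2
from bench import arm, vision, job, read_state
def cal(n):
    c=vision.get_calibration(n); R=cv2.Rodrigues(np.array(c["rvec"],float))[0]
    return np.array(c["K"],float).reshape(3,3),R,np.array(c["tvec"],float).ravel()
def ray(c,u,v):
    K,R,t=c; d=R.T@np.linalg.solve(K,[u,v,1.]); return -R.T@t,d
def onz(c,u,v,z):
    o,d=ray(c,u,v); return o+d*(z-o[2])/d[2]
def proj(c,p):
    K,R,t=c; q=K@(R@np.array(p,float)+t); return q[:2]/q[2]
```

Run:
```python
from h import *
for n in("scene","side"):
    im=vision.get_image(n); cv2.imwrite(f"pics/{n}0.png",im)
    c=cal(n); print(n,-c[1].T@c[2], c[1][2])
s=read_state();print(s["clock"],s["position"],s["ee_rot"],s["contact_force"])
```

```text
bench.py
pics
scene [1003.48484858  369.34374905 1001.05724175] [-0.42969081 -0.34627261 -0.83394309]
side [  -4.91196263 -584.820832    620.57531579] [ 0.59001236  0.61422794 -0.52403192]
0.1 [6.24511938e+02 1.26933633e-02 2.47325361e+02] [-7.07051119e-01  7.07161745e-01  6.60985081e-04 -7.37305090e-04] [-0.10300234  0.31008841 -0.32135204]
```

View pics/scene0.png

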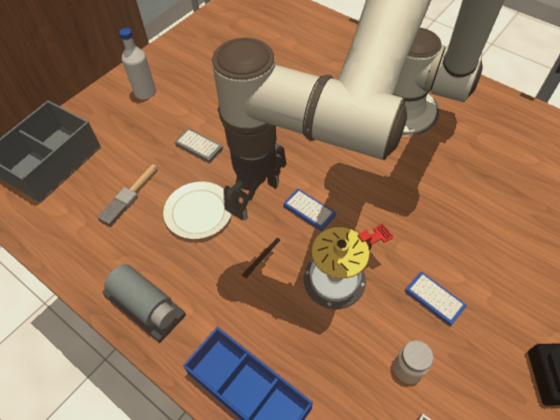

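View pics/side0.png

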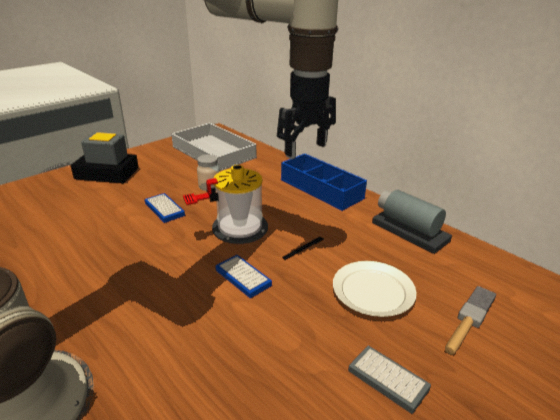

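The scene picture shows the saucer at about (198,211), the cap at (340,252) and the red tab at (380,235). The side picture shows the cap at (238,180), the tab at (190,199) and the saucer, unobstructed, at (374,290). Next I'll measure them.

Add to h.py:
```python
def mask(im,kind,box):
    h=cv2.cvtColor(im,cv2.COLOR_BGR2HSV)
    r={"y":((22,110,60),(34,255,255)),"r":((0,200,110),(4,255,255)),"w":((15,0,150),(50,75,255))}[kind]
    m=cv2.inRange(h,*[np.array(x) for x in r])
    if kind=="r": m|=cv2.inRange(h,np.array((174,200,110)),np.array((180,255,255)))
    z=np.zeros_like(m);x0,y0,x1,y1=box;z[y0:y1,x0:x1]=m[y0:y1,x0:x1]
    return z
def big(m):
    cs=cv2.findContours(m,cv2.RETR_EXTERNAL,cv2.CHAIN_APPROX_NONE)[0]
    return max(cs,key=cv2.contourArea)[:,0,:].astype(float)
def circ(c,pts,z,r):
    from scipy.optimize import least_squares
    P=np.array([onz(c,u,v,z)[:2] for u,v in pts])
    f=lambda q:np.hypot(*(P-q[:2]).T)-q[2]
    s=least_squares(f,[*P.mean(0),r],loss="soft_l1",f_scale=1.)
    return s.x, np.median(abs(f(s.x)))
```

Run:
```python
from h import *
B={"scene":dict(y=(300,220,385,285),r=(345,215,400,255),w=(150,170,245,250)),"side":dict(y=(205,155,275,205),r=(175,165,235,215),w=(320,250,430,330))}
out=[]
for n in B:
    im=cv2.imread(f"pics/{n}0.png"); c=cal(n); vis=im.copy()
    for k,z,r in(("y",138,58),("w",17,85)):
        m=mask(im,k,B[n][k]); vis[m>0]=(255,0,255)
        h=cv2.convexHull(big(m).astype(np.int32))[:,0,:]
        print(n,k,circ(c,h,z,r))
    m=mask(im,"r",B[n]["r"]); vis[m>0]=(0,255,0)
    for ct in cv2.findContours(m,0,1)[0]:
        if cv2.contourArea(ct)>8:
            u,v=ct[:,0].mean(0); print(n,"r",cv2.boundingRect(ct),(u,v),onz(c,u,v,111))
    b=B[n]; x0,y0=(290,205) if n=="scene" else (165,145)
    out.append(np.vstack([cv2.resize(q[y0:y0+90,x0:x0+120],None,fx=3,fy=3,interpolation=0) for q in(im,vis)]))
cv2.imwrite("pics/m0.png",np.hstack(out))
```

```text
scene y (array([562.58809246, 162.98452609,  55.31105606]), np.float64(1.0156412750667059))
scene w (array([ 617.22064704, -214.11680394,   84.85180913]), np.float64(0.20636299184136675))
side y (array([560.73701047, 154.99282717,  57.71462614]), np.float64(1.6884949385375343))
side w (array([ 618.52640641, -215.03693499,   83.89113912]), np.float64(0.1953556818851112))
side r (183, 179, 34, 26) (np.float64(201.55555555555554), np.float64(192.25252525252526)) [491.25575413 200.00097263 111.        ]
```

View pics/m0.png

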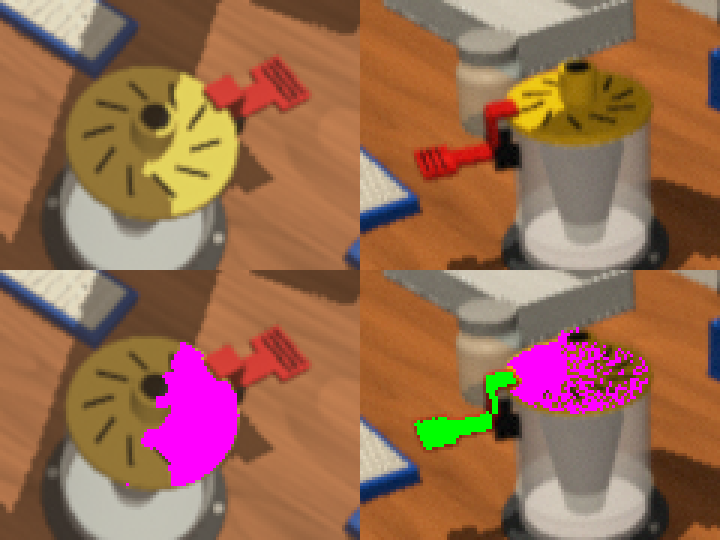

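The crop shows the masks missed the shaded cap and the scene-view red. The knob's black top is at scene (341.7,243.7) and side (236.7,167.3). The tab plate is at scene (382.7,233.3) and side (189.3,198.3). I'll refine with looser masks.

Run:
```python
from h import *
for n,kt,tb,yb,rb in(("scene",(341.7,243.7),(382.7,233.3),(305,222,373,285),(372,215,400,250)),("side",(236.7,167.3),(189.3,198.3),(205,155,275,205),(180,185,200,210))):
    im=cv2.imread(f"pics/{n}0.png"); c=cal(n)
    print(n,"knobtop",onz(c,*kt,168),"tab",onz(c,*tb,111))
    h=cv2.cvtColor(im,cv2.COLOR_BGR2HSV)
    x0,y0,x1,y1=yb
    m=np.zeros(h.shape[:2],np.uint8); m[y0:y1,x0:x1]=cv2.inRange(h,np.array((20,110,50)),np.array((36,255,255)))[y0:y1,x0:x1]
    m=cv2.morphologyEx(cv2.morphologyEx(m,cv2.MORPH_CLOSE,np.ones((3,3))),cv2.MORPH_OPEN,np.ones((3,3)))
    p=big(m); C=onz(c,*p.mean(0),138)[:2]
    hh=cv2.convexHull(p.astype(np.int32))[:,0,:]
    print("cap",circ(c,hh,138,58), p.min(0),p.max(0))
    r=im[:,:,2].astype(int)-np.maximum(im[:,:,1],im[:,:,0]); 
    m=np.zeros(h.shape[:2],np.uint8); x0,y0,x1,y1=rb
    rr=((h[:,:,0]<4)|(h[:,:,0]>174))&(h[:,:,1]>150); m[y0:y1,x0:x1]=(rr*255).astype(np.uint8)[y0:y1,x0:x1]
    p=big(m); q=cv2.minAreaRect(p.astype(np.float32)); print("tab",q,onz(c,*q[0],111))
```

```text
scene knobtop [564.11593174 160.51365537 168.        ] tab [459.60888864 201.4962517  111.        ]
cap (array([565.08378734, 161.06315604,  58.0677592 ]), np.float64(0.2688526339899937)) [312. 228.] [369. 277.]
tab ((379.4154052734375, 234.4769287109375), (16.620651245117188, 20.34169578552246), 60.2551155090332) [466.37390096 197.4672004  111.        ]
side knobtop [564.14700128 156.74860687 168.        ] tab [454.13493633 194.97256569 111.        ]
cap (array([559.70811337, 153.95598916,  61.63892832]), np.float64(2.8524097587358526)) [215. 164.] [261. 193.]
tab ((191.59616088867188, 198.48077392578125), (9.021342277526855, 15.885407447814941), 78.69007110595703) [457.56864534 190.80692916 111.        ]
```

Careful with the scale: shifts go in shares of 600 mm and turns go in shares of pi/2 rad. That gives: -200 mm / 600 = -0.3333, 171 mm / 600 = 0.285.

Call:
jog_arm(
  moves="-0.0833 0.0717 0 0 0 0 | -0.1667 0.1433 0 0 0 0 | -0.2333 0.2 0 0 0 0 | -0.2917 0.25 0 0 0 0 | -0.3333 0.285 0 0 0 0 | -0.3333 0.285 0.05 0 0 0 | -0.3333 0.285 0.0833 0 0 0 | -0.3333 0.285 0.0833 0 0 0 | -0.3333 0.285 0.0833 0 0 0",
  finger_gap=0,
)

```text
clock: 1.0
position: [454.2, 200.0, 198.5]
ee_rot: [0.707, -0.707, 0.0, 0.0]
contact_force: [0.0, 0.2, -0.1]
gripper_width: -0.2
grasp_force: 0.0
```

Run:
```python
from h import *
ims=[]
for n in("scene","side","wrist"):
    im=vision.get_image(n); cv2.imwrite(f"pics/{n}1.png",im); ims.append(im)
print(read_state()["position"])
c=cal("wrist")
for p in((564.5,159.5,168),(454,200,111)): print(proj(c,p))
v=np.hstack([cv2.resize(ims[0][150:290,280:420],(400,400),interpolation=0),cv2.resize(ims[1][80:240,140:300],(400,400),interpolation=0)])
cv2.imwrite("pics/v1.png",v)
```

```text
[454.91453127 200.10294665 199.44148384]
[ 32.47199169 167.0878959 ]
[279.30120493 216.92850342]
```

View pics/wrist1.png

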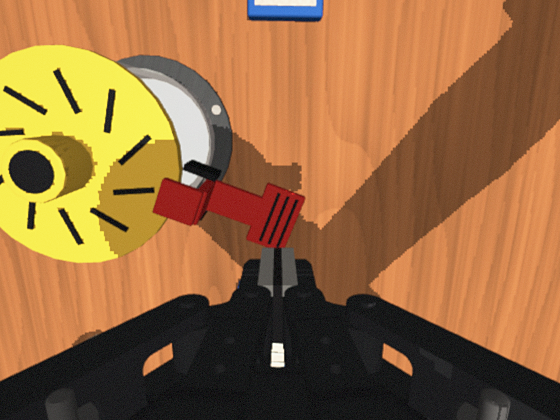

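View pics/v1.png

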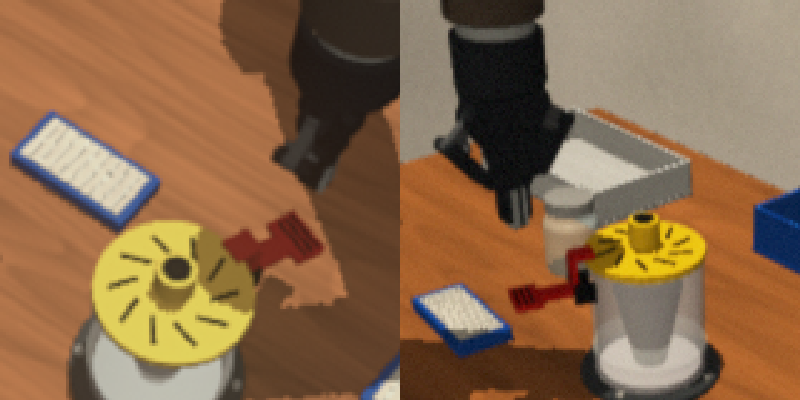

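The wrist picture shows the tab ribs at about (276,216) and the knob top at (32,171), within 4 px of my predictions. The linkages bulge toward the cap, so I'll turn the jaw line tangential before pressing.

Converted, 60 mm / 600 = 0.1, 40 mm / 600 = 0.0667, -1.2 rad / 1.5708 = -0.7639.

Call:
jog_arm(
  moves="0 0 0 0 0 -0.0955 | 0 0 0 0 0 -0.191 | 0 0 0 0 0 -0.2865 | 0 0 0 0 0 -0.382 | 0 0 0 0 0 -0.4775 | 0 0 0 0 0 -0.573 | 0 0 0 0 0 -0.6685 | 0 0 0.0667 0 0 -0.7639 | 0 0 0.1 0 0 -0.7639 | 0 0 0.1 0 0 -0.7639",
)

```text
clock: 2.15
position: [453.0, 198.7, 136.5]
ee_rot: [0.983, -0.185, -0.002, 0.002]
contact_force: [0.1, 0.3, 0.7]
gripper_width: 0.2
grasp_force: 0.0
```

Run:
```python
from h import *
from scipy.spatial.transform import Rotation as R
s=read_state();r=R.from_quat(s["ee_rot"]).as_matrix();print(s["position"],s["joints"]);print(r.round(3))
c=cal("wrist")
im=vision.get_image("wrist");cv2.imwrite("pics/wrist2.png",im)
for p in((564.5,159.5,168),(454,200,111)): print(proj(c,p))
m=cv2.inRange(im,np.array((0,0,0)),np.array((45,45,45)))
```

```text
[453.03146301 198.69190531 136.46433387] [ 7.41956092e-01  2.85507503e-01 -4.57638849e-01 -6.64019300e-04
 -8.32656012e-01  4.56878729e-01]
[[ 0.931 -0.364 -0.004]
 [-0.364 -0.931 -0.003]
 [-0.003  0.004 -1.   ]]
[ 265.68012149 -138.42300969]
[276.605689   258.31457774]
```

View pics/wrist2.png

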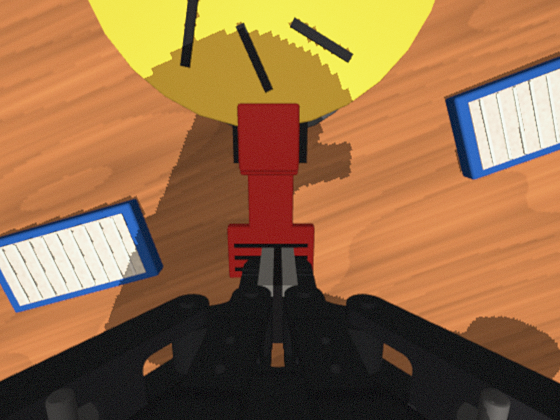

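The tab is centred at (271,251), about 3 mm inward of where I aimed, so I'll shift +2 mm in tool x and press down slowly.

Converted, 24 mm / 600 = 0.04, 22 mm / 600 = 0.0367.

Call:
jog_arm(
  moves="0.0017 0 0.005 0 0 0 | 0.0033 0 0.01 0 0 0 | 0.0033 0 0.015 0 0 0 | 0.0033 0 0.02 0 0 0 | 0.0033 0 0.0233 0 0 0 | 0.0033 0 0.0267 0 0 0 | 0.0033 0 0.03 0 0 0 | 0.0033 0 0.0333 0 0 0 | 0.0033 0 0.0367 0 0 0 | 0.0033 0 0.04 0 0 0",
)

```text
clock: 3.2
position: [456.9, 199.4, 115.3]
ee_rot: [0.983, -0.184, 0.001, -0.0]
contact_force: [1.1, -2.3, 5.7]
gripper_width: 0.1
grasp_force: 2.4
```

Call:
jog_arm(
  moves="0 0 0.0033 0 0 0 | 0 0 0.0067 0 0 0 | 0 0 0.0083 0 0 0 | 0 0 0.0083 0 0 0 | 0 0 0.0083 0 0 0",
)

```text
clock: 3.7
position: [456.8, 199.8, 110.1]
ee_rot: [0.983, -0.184, 0.001, -0.001]
contact_force: [2.1, -0.5, 5.2]
gripper_width: 0.4
grasp_force: 2.0
```

Pressing at about 5 N, with the tab sunk 18 mm (about 0.41 rad). I'll push 3 mm further for margin, then retreat and check.

Converted, 3 mm / 600 = 0.005, 2 mm / 600 = 0.0033.

Call:
jog_arm(
  moves="0 0 0.0017 0 0 0 | 0 0 0.0033 0 0 0 | 0 0 0.005 0 0 0 | 0 0 0.005 0 0 0 | 0 0 0.005 0 0 0 | 0 0 0.005 0 0 0",
)

```text
clock: 4.3
position: [456.5, 199.9, 106.8]
ee_rot: [0.983, -0.184, 0.001, -0.001]
contact_force: [1.0, 0.4, 4.9]
gripper_width: -0.2
grasp_force: 2.1
```

Call:
jog_arm(
  moves="0 0 -0.0167 0 0 0 | 0 0 -0.0667 0 0 0 | 0 0 -0.1333 0 0 0 | 0 0 -0.2 0 0 0 | 0 0 -0.2 0 0 0 | 0 0 -0.2 0 0 0 | 0 0 -0.2 0 0 0",
  finger_gap=62,
)

```text
clock: 5.0
position: [454.7, 198.6, 225.0]
ee_rot: [0.983, -0.185, -0.001, 0.001]
contact_force: [-0.4, 0.0, 0.6]
gripper_width: 61.4
grasp_force: 0.0
```

Run:
```python
from h import *
from scipy.spatial.transform import Rotation as R
s=read_state();p=np.array(s["position"]);r=R.from_quat(s["ee_rot"]).as_matrix()
ims=[vision.get_image(n) for n in("scene","side","wrist")]
c=cal("wrist");print(p,proj(c,(564.5,159.5,168)),proj(c,(564.5,159.5,138)))
print("to knob (tool)",r.T@(np.array([564.5,159.5,p[2]])-p))
v=np.hstack([cv2.resize(ims[1][130:250,160:280],(380,420),interpolation=0),cv2.resize(ims[2],(420,315)).repeat(1,0) if 0 else cv2.copyMakeBorder(cv2.resize(ims[2],(420,315)),0,105,0,0,0)])
cv2.imwrite("pics/v3.png",v)
```

```text
[454.71252335 198.6264205  225.02510723] [273.56674332  -2.19269173] [273.98512564  14.89906647]
to knob (tool) [116.50210114  -3.36986481  -0.2669329 ]
```

View pics/v3.png

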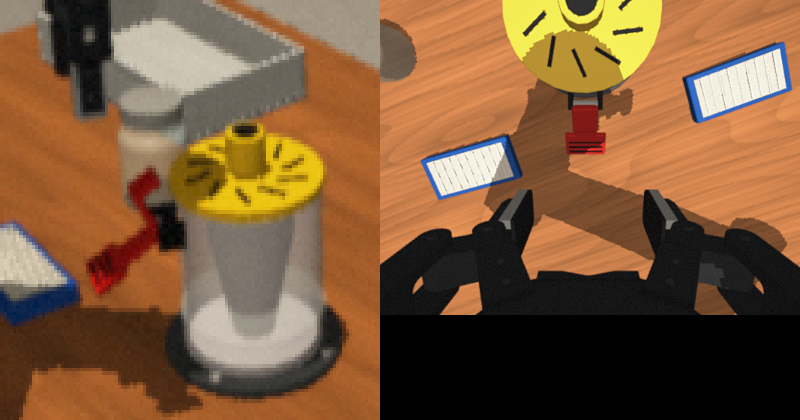

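The latch has tilted well open and the cap is still seated. In the wrist view the cap centre is at column 269, against 274 predicted. Together with the scene fit, that puts the knob at tool (116,-5). I'll move over it, descend and grip.

Converted, 116 mm / 600 = 0.1933, 80 mm / 600 = 0.1333.

Call:
jog_arm(
  moves="0.0667 -0.0033 0 0 0 0 | 0.1333 -0.0067 0 0 0 0 | 0.1933 -0.0083 0 0 0 0 | 0.1933 -0.0083 0 0 0 0 | 0.1933 -0.0083 0.0333 0 0 0 | 0.1933 -0.0083 0.0667 0 0 0 | 0.1933 -0.0083 0.0917 0 0 0 | 0.1933 -0.0083 0.1117 0 0 0 | 0.1933 -0.0083 0.1117 0 0 0 | 0.1933 -0.0083 0.1117 0 0 0",
)

```text
clock: 6.15
position: [565.7, 162.1, 159.4]
ee_rot: [0.983, -0.184, 0.0, 0.0]
contact_force: [0.2, 0.7, 0.0]
gripper_width: 62.0
grasp_force: 0.0
```

Call:
jog_arm(
  moves="0 0 0 0 0 0 | 0 0 0 0 0 0 | 0 0 0 0 0 0 | 0 0 0 0 0 0 | 0 0 0 0 0 0 | 0 0 0 0 0 0",
  finger_gap=20,
)

```text
clock: 6.75
position: [566.2, 162.0, 160.6]
ee_rot: [0.983, -0.184, 0.001, -0.0]
contact_force: [-1.1, 0.3, 5.9]
gripper_width: 28.2
grasp_force: 59.7
```

Run:
```python
from h import *
a=vision.get_image("scene");b=vision.get_image("side")
cv2.imwrite("pics/v4.png",np.hstack([cv2.resize(a[180:300,280:400],(400,400),interpolation=0),cv2.resize(b[110:230,170:290],(400,400),interpolation=0)]))
```

```text
(no output)
```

View pics/v4.png

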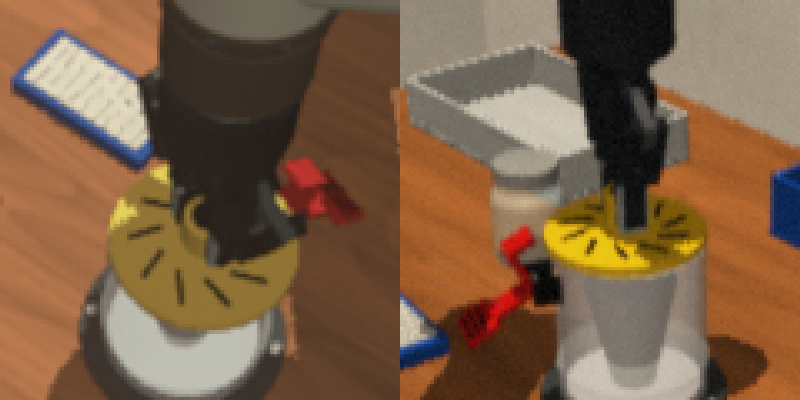

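The fingers hold the knob (28 mm, 60 N) and the latch is open at the right of the crop. Lift.

Converted, -60 mm / 600 = -0.1, -46 mm / 600 = -0.0767.

Call:
jog_arm(
  moves="0 0 -0.0067 0 0 0 | 0 0 -0.0167 0 0 0 | 0 0 -0.0333 0 0 0 | 0 0 -0.0533 0 0 0 | 0 0 -0.0767 0 0 0 | 0 0 -0.1 0 0 0 | 0 0 -0.1 0 0 0 | 0 0 -0.1 0 0 0 | 0 0 -0.1 0 0 0",
)

```text
clock: 7.75
position: [565.3, 161.7, 218.6]
ee_rot: [0.983, -0.184, -0.001, 0.0]
contact_force: [0.8, -0.5, -1.3]
gripper_width: 28.5
grasp_force: 59.2
```

Run:
```python
from h import *
from scipy.spatial.transform import Rotation as R
s=read_state();p=np.array(s["position"]);r=R.from_quat(s["ee_rot"]).as_matrix()
print("to saucer (tool)",r.T@(np.array([618,-214.6,p[2]])-p), s["joints"])
im=vision.get_image("side");c=cal("side"); x,y=proj(c,(p[0],p[1],p[2]-20)).astype(int);print(x,y)
a=vision.get_image("scene");x2,y2=proj(cal("scene"),(p[0],p[1],p[2]-20)).astype(int)
cv2.imwrite("pics/v5.png",np.hstack([cv2.resize(q[Y-60:Y+60,X-60:X+60],(400,400),interpolation=0) for q,X,Y in((a,x2,y2),(im,x,y))]))
```

```text
to saucer (tool) [1.85600176e+02 3.31604149e+02 8.61418013e-02] [ 5.53731220e-01  3.45207375e-01 -1.29611705e-01 -4.52715245e-04
 -1.09745589e+00  6.46227620e-01]
235 154
```

View pics/v5.png

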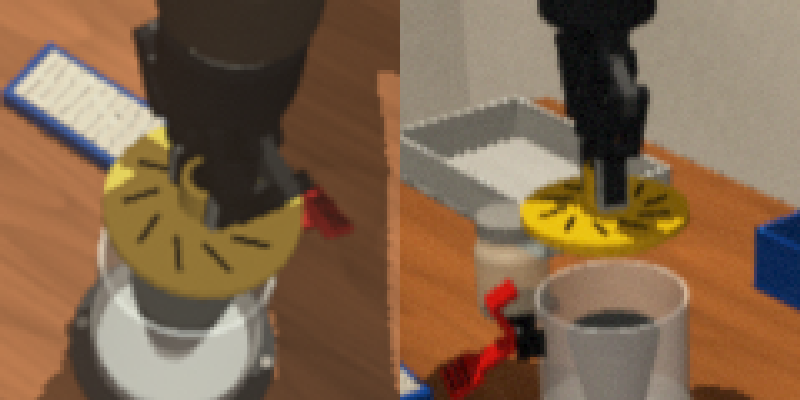

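The cap is off the bin and looks level. Carry it to above the saucer.

Converted, 322 mm / 600 = 0.5367, 304 mm / 600 = 0.5067.

Call:
jog_arm(
  moves="0.0133 0.025 0 0 0 0 | 0.0367 0.0667 0 0 0 0 | 0.07 0.125 0 0 0 0 | 0.1067 0.1917 0 0 0 0 | 0.145 0.2583 0 0 0 0 | 0.1817 0.325 0 0 0 0 | 0.2183 0.3917 0 0 0 0 | 0.2533 0.4533 0 0 0 0 | 0.2833 0.5067 0 0 0 0 | 0.3 0.5367 0 0 0 0",
)

```text
clock: 8.85
position: [616.2, -207.1, 218.5]
ee_rot: [0.983, -0.186, -0.001, 0.0]
contact_force: [-0.5, 0.4, -0.9]
gripper_width: 27.8
grasp_force: 59.4
```

Call:
jog_arm(
  moves="0.0083 0.0133 0 0 0 0 | 0.0093 0.016 0.025 0 0 0 | 0.0093 0.016 0.0667 0 0 0 | 0.0093 0.016 0.1083 0 0 0 | 0.0093 0.016 0.15 0 0 0 | 0.0093 0.016 0.175 0 0 0 | 0.0093 0.016 0.1917 0 0 0 | 0.0093 0.016 0.1917 0 0 0 | 0.0093 0.016 0.1917 0 0 0",
)

```text
clock: 9.75
position: [619.1, -214.3, 105.0]
ee_rot: [0.983, -0.184, 0.001, 0.0]
contact_force: [0.5, 1.1, -1.4]
gripper_width: 28.1
grasp_force: 59.3
```

Run:
```python
from h import *
s=read_state();p=np.array(s["position"]);print(p)
zt=p[2]-38.6+16
ims=[]
for n in("scene","side"):
    im=vision.get_image(n);c=cal(n);X,Y=proj(c,(618,-214.6,17)).astype(int);h=cv2.cvtColor(im,cv2.COLOR_BGR2HSV)
    m=cv2.inRange(h,np.array((20,110,50)),np.array((36,255,255)));z=np.zeros_like(m);z[Y-50:Y+50,X-60:X+60]=m[Y-50:Y+50,X-60:X+60]
    m=cv2.morphologyEx(z,cv2.MORPH_OPEN,np.ones((2,2)))
    pts=cv2.convexHull(np.argwhere(m>0)[:,::-1].astype(np.int32))[:,0,:]
    print(n,circ(c,pts,zt,58)); k=im.copy()
    ims.append(cv2.resize(k[Y-60:Y+60,X-60:X+60],(400,400),interpolation=0))
cv2.imwrite("pics/v6.png",np.hstack(ims))
```

```text
[ 619.09795317 -214.32389448  104.99008375]
scene (array([ 619.75615599, -208.84192205,   58.06729018]), np.float64(0.9314000883007871))
side (array([ 612.58211377, -220.98379045,   59.67290332]), np.float64(1.2347270673862702))
```

View pics/v6.png

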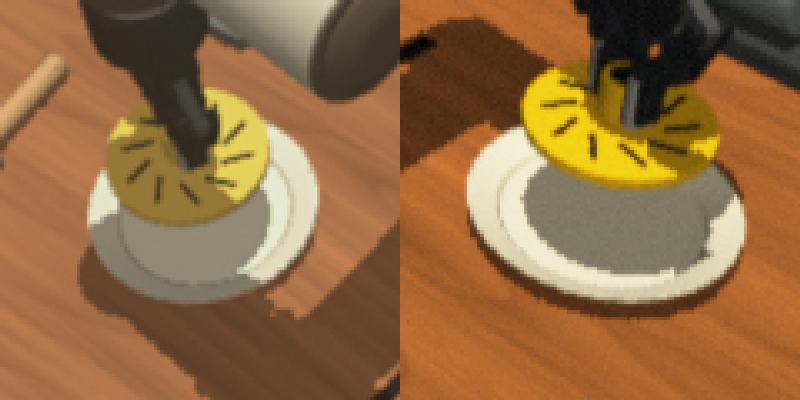

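The cap is level and centred over the saucer, with the two views' circle centres averaging (616,-215). Lower it, then feel for contact in small steps.

Converted, 52 mm / 600 = 0.0867, 50 mm / 600 = 0.0833.

Call:
jog_arm(
  moves="0 0 0.02 0 0 0 | 0 0 0.0417 0 0 0 | 0 0 0.0617 0 0 0 | 0 0 0.075 0 0 0 | 0 0 0.0833 0 0 0 | 0 0 0.0867 0 0 0 | 0 0 0.0867 0 0 0 | 0 0 0.0867 0 0 0",
)

```text
clock: 10.65
position: [619.0, -214.5, 52.7]
ee_rot: [0.983, -0.184, 0.0, 0.0]
contact_force: [-0.2, -0.1, -1.0]
gripper_width: 28.3
grasp_force: 59.3
```

Call:
jog_arm(
  moves="0 0 0.0017 0 0 0 | 0 0 0.0033 0 0 0 | 0 0 0.005 0 0 0 | 0 0 0.005 0 0 0",
  only="pos|force",
)

```text
position: [618.5, -214.4, 49.2]
contact_force: [0.9, 0.6, -1.8]
grasp_force: 59.3
```

Call:
jog_arm(
  moves="0 0 0.0017 0 0 0 | 0 0 0.0033 0 0 0 | 0 0 0.0033 0 0 0",
  only="pos|force",
)

```text
position: [618.5, -214.4, 47.1]
contact_force: [0.3, -0.4, -2.2]
grasp_force: 59.3
```

Converted, 1.4 mm / 600 = 0.0023, 0.7 mm / 600 = 0.0012.

Call:
jog_arm(
  moves="0 0 0.0012 0 0 0 | 0 0 0.0023 0 0 0 | 0 0 0.0023 0 0 0",
  only="pos|contact",
)

```text
position: [618.5, -214.4, 45.8]
contact_force: [0.0, -0.3, -0.8]
```

Call:
jog_arm(
  moves="0 0 0.0012 0 0 0 | 0 0 0.0017 0 0 0 | 0 0 0.0017 0 0 0",
  only="pos|contact",
)

```text
position: [618.6, -214.4, 44.8]
contact_force: [0.5, -0.5, -1.4]
```

Call:
jog_arm(
  moves="0 0 0.0012 0 0 0 | 0 0 0.0017 0 0 0 | 0 0 0.0017 0 0 0",
  only="pos|contact",
)

```text
position: [618.6, -214.4, 43.9]
contact_force: [-0.6, -0.0, -1.9]
```

Call:
jog_arm(
  moves="0 0 0.0008 0 0 0 | 0 0 0.0013 0 0 0 | 0 0 0.0013 0 0 0",
  only="pos|contact",
)

```text
position: [618.6, -214.4, 43.6]
contact_force: [-1.3, 1.1, 1.7]
```

Call:
jog_arm(
  moves="0 0 0.0008 0 0 0 | 0 0 0.0013 0 0 0 | 0 0 0.0013 0 0 0",
  only="pos|contact",
)

```text
position: [618.7, -214.4, 43.6]
contact_force: [-3.1, 0.9, 6.2]
```

Contact came at TCP z = 43.6, as predicted. Release and retreat.

Converted, -0.4 mm / 600 = -0.0007.

Call:
jog_arm(
  moves="0 0 -0.0007 0 0 0 | 0 0 -0.0007 0 0 0 | 0 0 -0.0007 0 0 0 | 0 0 -0.0007 0 0 0 | 0 0 -0.0007 0 0 0 | 0 0 -0.0007 0 0 0",
  finger_gap=60,
)

```text
clock: 13.45
position: [618.6, -214.4, 42.6]
ee_rot: [0.983, -0.184, -0.0, -0.0]
contact_force: [0.1, -0.2, 0.1]
gripper_width: 60.0
grasp_force: 0.0
```

Call:
jog_arm(
  moves="0 0 -0.0083 0 0 0 | 0 0 -0.025 0 0 0 | 0 0 -0.0667 0 0 0 | 0 0 -0.1333 0 0 0 | 0 0 -0.2 0 0 0 | 0 0 -0.2667 0 0 0 | -0.0833 0 -0.2833 0 0 0 | -0.1667 0 -0.2833 0 0 0 | -0.2 0 -0.2833 0 0 0 | -0.2 0 -0.2833 0 0 0",
)

```text
clock: 14.45
position: [504.2, -170.2, 214.7]
ee_rot: [0.983, -0.184, 0.001, -0.0]
contact_force: [0.4, -1.1, 0.7]
gripper_width: 60.0
grasp_force: 0.0
```

Run:
```python
from h import *
for n in("scene","side"):
    im=vision.get_image(n);cv2.imwrite(f"pics/{n}9.png",im);c=cal(n);X,Y=proj(c,(618,-214.6,17)).astype(int);h=cv2.cvtColor(im,cv2.COLOR_BGR2HSV)
    w=big(mask(im,"w",(X-60,Y-50,X+60,Y+50)));print(n,"saucer",circ(c,cv2.convexHull(w.astype(np.int32))[:,0,:],17,85))
    m=cv2.inRange(h,np.array((20,110,50)),np.array((36,255,255)));z=np.zeros_like(m);z[Y-50:Y+50,X-60:X+60]=m[Y-50:Y+50,X-60:X+60]
    m=cv2.morphologyEx(z,cv2.MORPH_OPEN,np.ones((3,3)))
    pts=cv2.convexHull(np.argwhere(m>0)[:,::-1].astype(np.int32))[:,0,:];print("cap",circ(c,pts,19,58))
a,b=[cv2.resize(cv2.imread(f"pics/{n}9.png"),(400,300)) for n in("scene","side")]
cv2.imwrite("pics/v9.png",np.hstack([a,b]))
```

```text
scene saucer (array([ 617.86953976, -214.45786557,   84.40137285]), np.float64(0.5565232966419984))
cap (array([ 618.43953555, -214.04778352,   58.16638747]), np.float64(0.4400560315694797))
side saucer (array([ 618.43157737, -215.0524547 ,   84.03621626]), np.float64(0.37894900622599437))
cap (array([ 616.88996919, -217.29573283,   60.20520592]), np.float64(1.218707587566037))
```

View pics/v9.png

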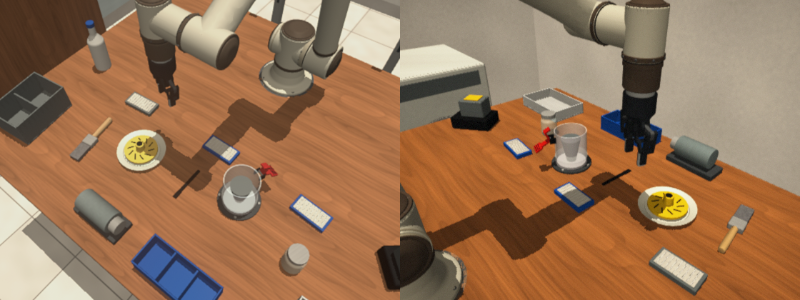

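The cap sits knob up, within 1–3 mm of the saucer's centre. The saucer hasn't moved, the latch is open and the robot is clear of everything.

```bash
python3 -c "
from bench import arm, vision, job, read_state
print(job.job_done())"
```

```text
the job is handed in; nothing more can be done
None
```

I pressed the latch open, then lifted the cap off and set it knob up within about 3 mm of the saucer's centre. The job is handed in at about 14.5 s of the 53 s allowed; no verdict was printed.

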